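Close the filter drawer, refit the speed knob and hold it in to reset the timer

ROBOT

A 6-joint arm with a two-finger parallel gripper is mounted at the origin on the work surface. World frame = base frame: x ahead of the robot, y to its left, z up, the work surface at z = 0. Lengths are in m, angles in rad, forces in N, time in s.
With the tool pointing down it reaches from about 0.325 to 0.9 m from the base axis. Payload 6.1 kg.
Tool frame: the origin (TCP) lies midway between the tips of the shut fingers; the grasp point (between the pads) lies 19 mm behind it; z points along the fingers, y is the line along which they close (so a half turn about z gives the same grasp; the last joint's range is limited). The gripper opens to 85 mm and grips with 20 to 120 N. Pads are 22 mm wide; open, the fingers measure 114 mm over their backs; the gripper's body (76 mm by 85 mm) begins 54 mm behind the grasp point. The pads swing forward as they close: fully open they stand 13 mm farther back than shut.
Start: joints at [-1.423, 0.22, 1.526, -0, 1.395, -0.126], TCP at [0.169, -0.602, 0.231] pointing down, gripper open.
Joint ranges: [-2.98, 2.98], [-0.91, 2.08], [0.09, 2.57], [-1.24, 4.39], [0.2, 2.65], [-2.68, 2.68]. Speed limits (rad/s): [2.57, 2.57, 3.01, 3.14, 3.14, 3.14].

INTERFACE

Orientations are given as [roll, pitch, yaw] about the fixed x, y, z axes, in that order (R = Rz(yaw) Ry(pitch) Rx(roll)).
In Python, from plant import movep, move_l, set_joints, gripper_to, hold, inverse_kinematics, observe, get_image, get_calibration, Unreachable, job_done gives the robot as it stands. Calls block until the motion is done:
- movep(position, orientation): joint-space move of the TCP to a pose.
- move_l(position, feed=0.15, rotation=None, max_force=None): straight line of the TCP; rotation=None keeps the orientation; feed is the mean speed in m/s. With max_force (N) it stops when the force on the tool has changed by that much, and returns True; else False.
- set_joints(angles): joint-space move.
- gripper_to(opening, f_grip=None): finger opening in m; f_grip is the grip in N (None keeps the last); returns when the fingers have stopped.
- hold(seconds).
- inverse_kinematics(position, orientation): joint angles nearest the present ones, or None.
- observe(): the state.
- get_image(name): name is "side" or "top"; returns (picture, depth): 400x640x3 uint8, red, green, blue; 400x640 float32, m along the optical axis (not along the pixel's ray), 0 where there is no reading.
- get_calibration(name): a dict with "intrinsics" (3x3 intrinsics, pixels), "world_from_camera" (4x4, takes a point from camera to world coordinates). Camera axes: x right, y down, z forward; pixel columns grow to the right and rows downward; lengths in m; the calibration is good to about 2 mm. A picture is of the moment at which its call begins. get_calibration takes no time and is no camera call.
A pose or a line that the arm cannot do raises Unreachable and nothing moves.
- job_done(): hands the job in; it is judged then, once.
The state is a dict: "time_s": time; "q": joint angles; "joint_velocities": joint speeds; "joint_torque": joint torques, N m; "eef_pos": TCP position; "tcp_rot": TCP orientation; "ft_force": force on the tool from outside, world axes, zero at the start; "torque": the same for the moment, N m; "opening": finger opening in m; "grasp_force": force on a finger pad.
Only numpy, scipy, OpenCV 4.12 (cv2) and the standard library are available. Lean on these libraries where they do the work, as an engineer would, in place of code of your own. Each camera call takes 0.05 s, during which the arm holds its last target. There are 200 camera calls.

TASK

The bench air cleaner has a new filter in its drawer, but the drawer still stands open and the speed knob is off. Push the filter drawer fully home until it seats in its catch, then take the loose black knob, fit it on the brass D-shaped shaft on top of the cleaner (the pointer goes over the shaft's flat), push it all the way on, and press it in against the spring to reset the filter timer. Finish while still holding the knob pressed in, and leave the other things on the bench where they are.

Things in the scene. Friction and masses are not known exactly. Their poses are not given: they have to be found in the camera images.
- cleaner: white bench air cleaner, fixed to the bench: 240 deep (x), 260 wide (y), flat top 200 mm above the bench. Origin on the bench under its centre; z up, x level, pointing from its front (drawer side, facing the robot within 12 degrees) to its back. A black control plate with the shaft is on the top, shaft axis at x -52, y -74 mm
- drawer_front (a point): middle of the outer face of the filter drawer's flat, upright grey front (252 wide, 62 high; this point is 156 mm above the bench). x axis: level, pointing into the cleaner, the way to push; z up. When the drawer is home this point lies 132 mm in front of the cleaner's origin (its x = -132 mm)
- drawer (a joint): how far the filter drawer is open, m: 0 = home, front against the cleaner's face. It slides with about 0.6 N of friction; from 12 to 5 mm open a sprung catch resists with up to 5 N (up to 13 N if met fast), then draws it home and keeps it there
- shaft_tip (a point): middle of the top end of the brass D-shaft, which points straight up. z up; x level, pointing out of the shaft's flat. 12 mm diameter, flat 2.5 mm from the axis, D part 21 mm long, its last 3.5 mm tapered, full round below. The tip is 30 mm above the cleaner's top (230 above the bench) when not pressed. It turns stiffly (0.03 N m), within 1.6 rad of the cleaner's x axis
- shaft (a joint): how far the shaft is pressed down, m: 0 = up, 0.006 = stop. Spring: 5 N to begin, 9 N at the stop; it comes back up when let go
- knob_center (a point): centre, half-way up, of the loose black bar knob standing on the bench bore down: 50 long, 26 wide, 32 high, about 45 g, with two flat parallel sides (32 mm long) to grip across y. z up; x along the bar towards its narrow pointer nose, marked by a white line on top. On the bore's axis, 16 mm above the underside; nose 27 mm ahead, tail 23 mm behind
- knob_seat (a point): middle of the closed end of the knob's D-bore, 20 mm above its underside; axes as the knob's. The bore opens downwards, 14 mm diameter, its flat 3.5 mm from the axis on the pointer side (+x), mouth flared. Fully on, this point meets the shaft tip with both x axes alike; the underside is then 10 mm above the cleaner's top (4 mm with the shaft at its stop)
- used_filter: used pleated filter panel lying on the bench on the right, 188 x 204 x 34; origin under its centre; leave it
- tape_roll: roll of brown packing tape lying flat, 100 in diameter, 48 high; origin under its centre; leave it
- glue_jar: yellow jar with red lid, 66 in diameter, 88 high; origin under its centre; leave it
- wallet_die: open rectangular dark steel cutting die, 100 x 190 x 32; origin under its centre; leave it
- marker: white and blue marker pen lying flat, 130 long, 17 high; origin under about its middle; leave it
- small_carton: taped brown carton, 110 x 150 x 60; origin under its centre; leave it
- screwdriver: yellow screwdriver lying flat, 200 long, 26 high; origin under its middle; leave it
Mind the look-alikes: they are no part of the job. Of the things shaped like the part that bears knob_center, the black one is meant.

How it is judged:
On the way, in this order (a step that is already met when the one before it is completed fails the run):
1. the filter drawer is home, seated in its catch (value of joint drawer below 0.002 m), for 0.2 s.
2. the knob is fully on the D-shaft (distance between knob_seat and shaft_tip below 0.004 m and angle between the x axis of knob_seat and the x axis of shaft_tip, either way round below 0.35 rad), for 0.2 s.
At the end, for the whole second after the job is handed in: The filter drawer is home (less than 2 mm open); the knob is fully on the D-shaft (bore end within 4 mm of the shaft tip, flats matched within 20 degrees); the robot's fingers are on the knob with more than 2 N and keep it and the shaft pressed in by more than 3 mm of its 6 mm (all of step 2 and value of joint drawer below 0.002 m and value of joint shaft above 0.003 m and contact force between the fingers and knob above 2 N); the arm keeps its last pose, push and grip.
It fails at once if another thing on the bench is shifted by more than 30 mm (distance of any of used_filter, tape_roll, glue_jar, wallet_die, marker, small_carton, screwdriver from where it was at the start of the episode above 0.03 m).
It also fails if it takes over 70 s, if anything falls off the work surface, if the arm or the gripper's body presses on something with over 40 N, if the wrist force passes 120 N, or if a joint passes its speed limit or range.

## Working session

There is one attempt and no reset: what is moved stays moved. The work goes in short steps, each a Python script; the robot and the scene stay as the last script left them, time stands still between calls to the robot, and variables do not carry over. Pictures are saved under pics/ and viewed, at most 10 in all, crops included, and the job is handed in when it is done.

```bash
mkdir -p pics; ls; python3 - <<'E'
from plant import *
import numpy as np, cv2
for n in("side","top"):
    p,d=get_image(n); cv2.imwrite(f"pics/{n}0.png",p[:,:,::-1]); np.savez(f"{n}0.npz",p=p,d=d)
    c=get_calibration(n); print(np.round(c["intrinsics"],1),np.round(c["world_from_camera"],3))
print(observe())
E
```

```text
pics
[[415.4   0.  312.1]
 [  0.  415.4 192.7]
 [  0.    0.    1. ]] [[-0.95  -0.177  0.258  0.155]
 [-0.312  0.479 -0.82   1.17 ]
 [ 0.021 -0.86  -0.51   0.888]
 [ 0.     0.     0.     1.   ]]
[[467.8   0.  318.5]
 [  0.  467.8 201.5]
 [  0.    0.    1. ]] [[ 0.014 -0.99   0.142  0.33 ]
 [-1.    -0.015 -0.004  0.006]
 [ 0.006 -0.141 -0.99   1.501]
 [ 0.     0.     0.     1.   ]]
{'time_s': 0.1, 'q': array([-1.42310488e+00,  2.21166704e-01,  1.52749416e+00,  1.74494157e-05,
        1.39469246e+00, -1.26100986e-01]), 'joint_velocities': array([ 1.36800778e-03, -2.84522086e-03, -1.65536759e-03, -9.75779807e-04,
        1.02822935e-03,  4.76703407e-05]), 'joint_torque': array([ 5.74915284e-04, -4.98244178e+01, -3.90548193e+01, -2.10445633e-04,
        5.69880751e-03, -9.06523240e-06]), 'eef_pos': array([ 0.16891145, -0.60118094,  0.23029794]), 'tcp_rot': array([-3.13984812e+00, -2.38471921e-04,  2.73789156e-01]), 'ft_force': array([-0.09028272, -0.51961903, -0.35828904]), 'torque': array([-0.04446505,  0.05217224, -0.00206463]), 'grasp_force': 0.0, 'opening': 0.0853093972966055}
```

View pics/top0.png

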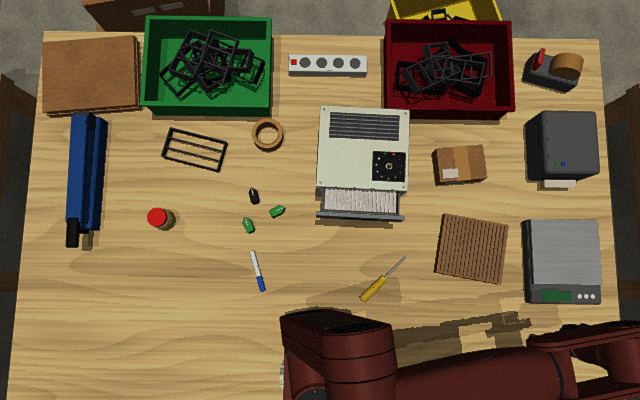

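View pics/side0.png

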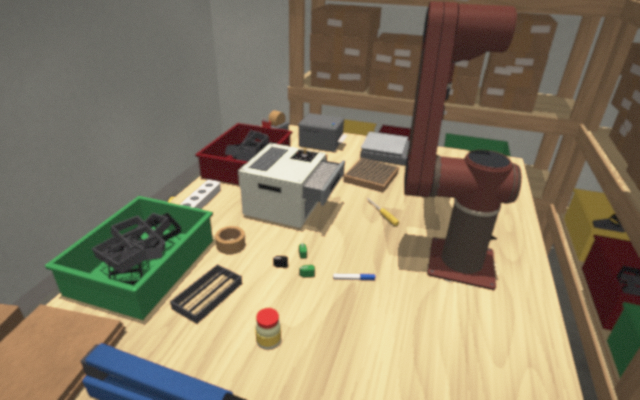

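Top view: the black knob is at (254,196). The look-alikes are green knobs at (249,226) and (277,211), so I choose the black one. The cleaner is at (363,150), the shaft at about (389,166), and the open drawer front at about (360,217). I'll check the choice and the shaft in a close crop.

```bash
cat >h.py <<'E'
import numpy as np, cv2
from plant import *
def ray(n,uv,z):
    c=get_calibration(n);K=c["intrinsics"];T=c["world_from_camera"]
    uv=np.atleast_2d(uv).astype(float)
    r=np.c_[uv,np.ones(len(uv))]@np.linalg.inv(K).T@T[:3,:3].T
    o=T[:3,3]; return o+r*((z-o[2])/r[:,2])[:,None]
def cloud(n,d):
    v,u=np.mgrid[:400,:640];c=get_calibration(n);K=c["intrinsics"];T=c["world_from_camera"]
    P=np.stack([(u-K[0,2])/K[0,0]*d,(v-K[1,2])/K[1,1]*d,d],-1)
    return P@T[:3,:3].T+T[:3,3]
E
python3 - <<'E'
from h import *
f=np.load("top0.npz");p,d=f["p"],f["d"];P=cloud("top",d)
a=cv2.resize(p[180:240,235:295],(400,400),interpolation=cv2.INTER_CUBIC)
b=cv2.resize(p[145:185,368:408],(400,400),interpolation=cv2.INTER_CUBIC)
cv2.imwrite("pics/crop.png",np.hstack([a,b])[:,:,::-1])
# cleaner top
m=((abs(P[...,2]-.2)<.012)&(d>0)).astype(np.uint8)
m[:, :300]=0;m[:,430:]=0;m[:90]=0;m[230:]=0
n,l,s,_=cv2.connectedComponentsWithStats(m);k=1+np.argmax(s[1:,4]);print(s[k])
c=max(cv2.findContours((l==k).astype(np.uint8),0,2)[0],key=cv2.contourArea)
w=ray("top",c[:,0],.2)[:,:2].astype(np.float32);r=cv2.minAreaRect(w);print("cleaner",r)
# drawer: front top region
for v in range(185,226,3): print(v,p[v,360],np.round(P[v,360],3))
# knob
h=p.max(2);m=np.zeros_like(h);m[180:210,240:268]=(h[180:210,240:268]<70);
ys,xs=np.nonzero(m);print(len(xs));w=ray("top",np.c_[xs,ys],.03)[:,:2]
mu=w.mean(0);e,V=np.linalg.eigh(np.cov((w-mu).T));q=(w-mu)@V;print(mu,V[:,1],q.min(0),q.max(0), P[ys,xs,2].max())
print([np.round(ray("top",[389,166],.23),3)])
E
```

```text
[ 316  105   94   87 7373]
cleaner ((0.6744452714920044, -0.12370523810386658), (0.2593299150466919, 0.24039039015769958), 87.8298568725586)
185 [190 194 168] [ 0.565 -0.115  0.2  ]
188 [127 125 108] [ 0.558 -0.116  0.193]
191 [162 164 156] [ 0.553 -0.118  0.17 ]
194 [171 175 169] [ 0.544 -0.118  0.171]
197 [159 168 160] [ 0.535 -0.118  0.175]
200 [166 171 169] [0.33  0.006 1.501]
203 [193 200 200] [ 0.517 -0.117  0.179]
206 [193 203 199] [ 0.509 -0.118  0.173]
209 [163 170 169] [ 0.5   -0.118  0.173]
212 [68 64 61] [ 0.491 -0.117  0.18 ]
215 [111 111 110] [ 0.481 -0.117  0.186]
218 [32 31 32] [ 0.475 -0.119  0.167]
221 [91 78 52] [ 0.484 -0.135 -0.003]
224 [96 76 51] [ 0.474 -0.135 -0.004]
111
[0.55314393 0.20628894] [-0.94618627 -0.32362254] [-0.01322776 -0.02828147] [0.01397544 0.02294113] 0.038537112381611394
[array([[ 0.614, -0.193,  0.23 ]])]
```

View pics/crop.png

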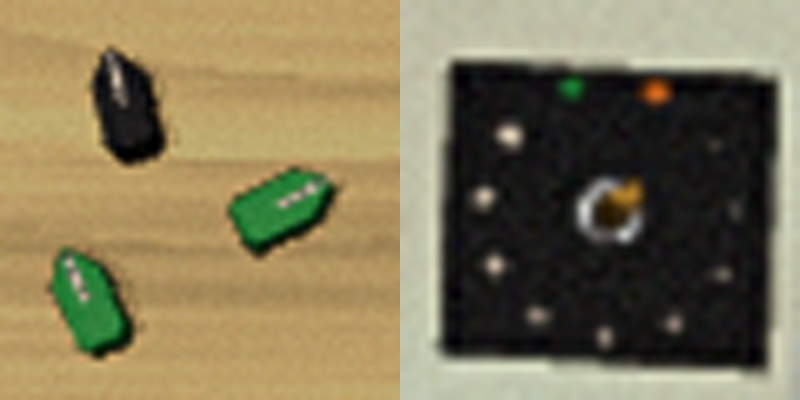

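The crop confirms the choice: black knob at crop (128,105), pointer up and slightly left, i.e. world yaw about +0.33. The cleaner rectangle measures 0.259 x 0.240, as specified. The shaft tip sits about 2 px up and right of its silver collar at crop (610,210), but the side the flat faces isn't clear yet. I'll average some frames and enlarge the shaft.

```bash
python3 - <<'E'
from h import *
a=np.mean([get_image("top")[0].astype(float) for _ in range(10)],0)
b=np.mean([get_image("side")[0].astype(float) for _ in range(10)],0)
np.savez("avg.npz",a=a,b=b)
yaw=np.radians(-2.17);R=np.array([[np.cos(yaw),-np.sin(yaw)],[np.sin(yaw),np.cos(yaw)]])
S=np.array([.6744,-.1237])+R@[-.052,-.074];print(S)
def proj(n,X):
    c=get_calibration(n);q=np.linalg.inv(c["world_from_camera"])@np.r_[X,1];q=c["intrinsics"]@q[:3];return q[:2]/q[2]
for n in("top","side"):print(n,proj(n,[*S,.23]),proj(n,[*S,.209]),proj(n,[*S,.2]))
g=np.clip(a[155:175,380:400]*1.3,0,255).astype(np.uint8)
u,v=proj("side",[*S,.22]).astype(int);print(u,v)
k=np.clip(b[v-10:v+10,u-10:u+10]*1.3,0,255).astype(np.uint8)
cv2.imwrite("pics/sh.png",np.hstack([cv2.resize(x,(400,400),interpolation=0) for x in(g,k)])[:,:,::-1])
for r in range(160,170):print(r,[tuple(int(t) for t in a[r,c]) for c in range(385,395)])
E
```

```text
[ 0.61963531 -0.19567797]
top [389.94251778 164.18996673] [388.77521314 165.82931597] [388.28611161 166.51620454]
side [304.55614862 147.72160271] [304.49073166 152.75056672] [304.46296548 154.8851072 ]
304 150
160 [(22, 20, 21), (25, 23, 24), (21, 21, 19), (23, 21, 21), (23, 21, 22), (22, 22, 23), (22, 21, 21), (22, 20, 19), (23, 22, 23), (19, 19, 19)]
161 [(23, 22, 22), (22, 20, 20), (19, 19, 19), (19, 17, 17), (17, 15, 17), (17, 16, 17), (21, 20, 21), (22, 21, 23), (21, 22, 21), (23, 22, 22)]
162 [(20, 20, 19), (17, 16, 17), (27, 25, 26), (42, 41, 43), (30, 30, 31), (19, 19, 19), (34, 27, 22), (19, 19, 21), (23, 22, 22), (22, 21, 23)]
163 [(17, 17, 17), (35, 32, 32), (107, 103, 102), (148, 149, 147), (122, 116, 113), (86, 66, 38), (116, 84, 31), (34, 27, 21), (18, 18, 20), (23, 20, 23)]
164 [(27, 26, 25), (101, 99, 96), (152, 152, 150), (96, 84, 66), (161, 119, 48), (176, 129, 46), (164, 119, 43), (49, 37, 17), (19, 20, 21), (20, 18, 20)]
165 [(62, 62, 61), (203, 202, 195), (88, 83, 73), (53, 36, 10), (74, 51, 9), (117, 85, 29), (100, 74, 32), (33, 27, 21), (16, 17, 19), (22, 20, 21)]
166 [(61, 62, 60), (198, 200, 194), (57, 55, 48), (38, 24, 1), (45, 30, 3), (64, 48, 24), (113, 100, 87), (54, 49, 49), (20, 20, 21), (20, 17, 19)]
167 [(45, 46, 46), (145, 145, 143), (68, 65, 63), (40, 31, 18), (47, 37, 20), (80, 79, 73), (140, 144, 139), (41, 42, 43), (17, 15, 18), (22, 22, 22)]
168 [(21, 20, 20), (58, 56, 56), (104, 96, 93), (86, 79, 78), (102, 99, 96), (197, 199, 195), (93, 90, 89), (21, 21, 20), (20, 17, 18), (23, 21, 22)]
169 [(18, 18, 18), (22, 21, 20), (39, 37, 35), (46, 45, 43), (34, 32, 32), (58, 58, 57), (23, 22, 22), (19, 17, 16), (23, 22, 22), (24, 23, 25)]
```

View pics/sh.png

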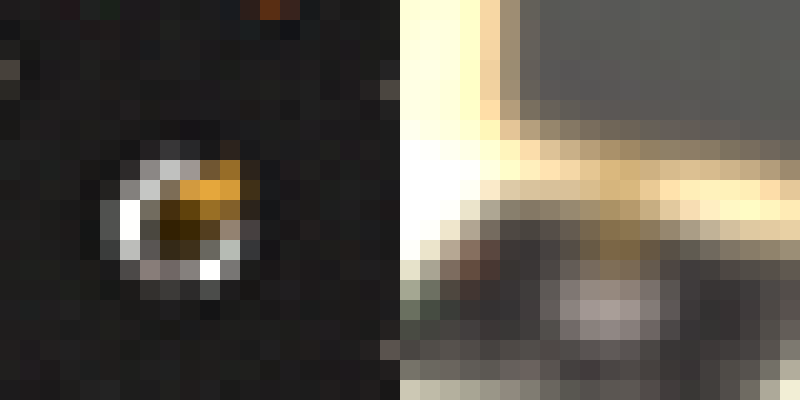

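The top-view tip patch at (390,164) matches the projected shaft tip (389.9,164.2). Its left and upper-left part is missing, so the flat faces about +45..90° from cleaner x. I'll do the drawer now: fingers shut, pushing along cleaner x.

```bash
cat >>h.py <<'E'
YC=np.radians(-2.17);C=np.array([.6744,-.1237]);RC=np.array([[np.cos(YC),-np.sin(YC)],[np.sin(YC),np.cos(YC)]])
W=lambda x,y,z:np.r_[C+RC@[x,y],z]
E
python3 - <<'E'
from h import *
f=np.load("avg.npz");b=f["b"]
for r in range(145,157):print(r,[tuple(int(t) for t in b[r,c]) for c in range(300,310)])
gripper_to(0.0,40)
o=[np.pi,0,YC]
movep(W(-.27,0,.25),o); move_l(W(-.27,0,.145))
print(observe()["time_s"],observe()["eef_pos"])
print(move_l(W(-.17,0,.145),feed=.06,max_force=None),observe()["ft_force"],observe()["eef_pos"])
print(move_l(W(-.115,0,.145),feed=.03,max_force=18),observe()["ft_force"],observe()["eef_pos"])
s=observe();print("cleaner x of TCP",RC.T@(s["eef_pos"][:2]-C),s["time_s"])
E
```

```text
145 [(93, 85, 73), (79, 74, 68), (74, 70, 66), (71, 68, 66), (70, 67, 65), (69, 67, 65), (69, 67, 66), (68, 67, 65), (69, 68, 66), (68, 66, 65)]
146 [(139, 122, 96), (116, 103, 83), (102, 92, 77), (93, 84, 72), (86, 79, 67), (83, 76, 67), (79, 74, 67), (77, 73, 67), (75, 71, 66), (73, 69, 66)]
147 [(193, 170, 132), (170, 149, 116), (154, 135, 105), (141, 122, 92), (131, 112, 81), (122, 105, 77), (112, 99, 76), (110, 98, 79), (108, 96, 78), (104, 94, 77)]
148 [(206, 184, 145), (197, 174, 136), (188, 165, 127), (176, 152, 112), (168, 141, 97), (162, 136, 92), (159, 136, 100), (165, 143, 109), (169, 147, 112), (165, 143, 109)]
149 [(167, 150, 121), (166, 148, 119), (167, 148, 117), (167, 145, 109), (164, 139, 96), (167, 141, 97), (180, 156, 114), (198, 173, 132), (209, 183, 141), (212, 186, 145)]
150 [(102, 92, 77), (107, 97, 81), (116, 105, 86), (125, 110, 85), (132, 112, 78), (140, 119, 83), (153, 134, 100), (174, 154, 121), (190, 170, 137), (204, 183, 149)]
151 [(56, 52, 49), (66, 60, 56), (77, 70, 61), (91, 79, 60), (103, 86, 59), (107, 90, 61), (107, 93, 70), (115, 104, 85), (131, 
[... 330 characters left out ...]
, 45), (72, 68, 66), (98, 92, 88), (113, 105, 99), (115, 105, 97), (108, 98, 91), (93, 86, 82), (69, 64, 62), (49, 46, 46), (43, 40, 40)]
155 [(49, 46, 46), (76, 71, 69), (107, 101, 98), (125, 116, 113), (130, 122, 117), (122, 114, 110), (101, 94, 91), (71, 67, 66), (46, 43, 44), (39, 38, 37)]
156 [(49, 47, 46), (63, 60, 58), (87, 82, 80), (105, 99, 96), (111, 103, 101), (104, 97, 94), (83, 78, 76), (58, 55, 54), (43, 40, 41), (40, 39, 38)]
4.675 [ 0.40513659 -0.11389392  0.14576208]
False [-0.08523559 -0.46113879 -0.695477  ] [ 0.50452306 -0.11728354  0.14515431]
True [-1.63751055 -0.46521114  0.04562204] [ 0.52759006 -0.1177559   0.14334382]
cleaner x of TCP [-0.14692973  0.00038094] 7.475
```

```bash
python3 - <<'E'
from h import *
print(move_l(W(-.115,0,.145),feed=.02,max_force=18),observe()["ft_force"])
s=observe();print("cleaner x of TCP",RC.T@(s["eef_pos"][:2]-C),s["time_s"])
hold(.3);print(observe()["ft_force"])
move_l(W(-.25,0,.145),feed=.2);move_l(W(-.25,0,.3),feed=.3)
movep([.42,.1,.35],[np.pi,0,.33]);gripper_to(.06,40)
a=np.mean([get_image("top")[0].astype(float) for _ in range(6)],0)
p,d=get_image("top");P=cloud("top",d)
for v in range(185,205,2): print(v,p[v,360],np.round(RC.T@(P[v,360,:2]-C),3),P[v,360,2])
# knob
m=np.zeros((400,640),np.uint8);m[180:212,240:268]=a.max(2)[180:212,240:268]<95
ys,xs=np.nonzero(m);print("n",len(xs));w=ray("top",np.c_[xs,ys],.016)[:,:2];mu=w.mean(0)
e,V=np.linalg.eigh(np.cov((w-mu).T));print("mean",mu,"yaw",np.arctan(V[1,1]/V[0,1]))
q=(w-mu)@V;print(q.min(0),q.max(0))
cv2.imwrite("pics/after.png",cv2.resize(np.hstack([a[170:240,230:300],a[140:210,320:390]]).astype(np.uint8),(800,400))[:,:,::-1])
print(observe()["time_s"])
E
```

```text
True [0.80207983 0.92324255 0.51633124]
cleaner x of TCP [-0.14765103  0.00073161] 7.9917
[-0.10324056  0.4206318  -0.29651324]
185 [198 199 174] [-0.109  0.004] 0.19852420131747084
187 [208 214 189] [-0.115  0.004] 0.2005801015635389
189 [46 44 42] [-0.117  0.002] 0.17612322586187612
191 [114 115 114] [-0.125  0.003] 0.18915260024204095
193 [66 71 68] [-0.131  0.002] 0.18815010654297915
195 [5 3 1] [-0.131 -0.001] 0.1573505620478115
197 [33 36 37] [-0.122 -0.009] 0.05934445793961163
199 [73 59 41] [-0.119 -0.015] -0.002143045133613297
201 [116  95  61] [-0.126 -0.015] 0.0019071798043894805
203 [109  87  56] [-0.132 -0.015] 0.00032535215476192647
n 585
mean [0.54088113 0.20859127] yaw -1.5506824263432124
[-0.0423385  -0.04328102] [0.03247759 0.04403446]
11.45
```

View pics/after.png

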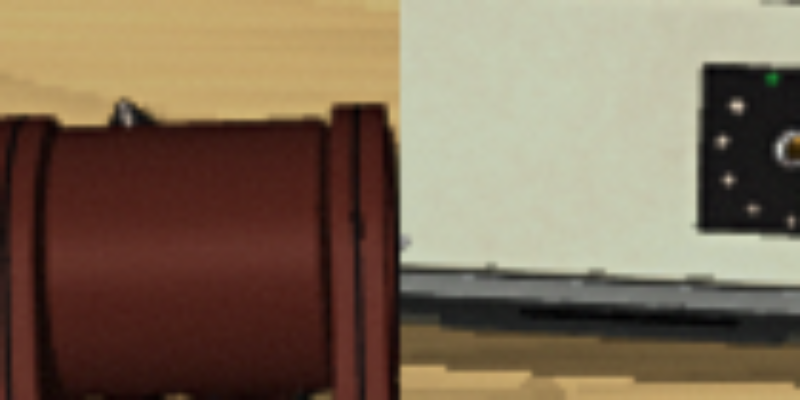

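The drawer is home: its face measures -0.131 against the -0.132 specified, and it is flush in the picture. The arm hides the knob, so I'll refine the knob from the earlier averaged frame with one correction for the visible side faces, then grasp it.

```bash
python3 - <<'E'
from h import *
a=np.load("avg.npz")["a"]
w=a[...,0];m=np.zeros((400,640),np.uint8);m[183:207,243:266]=w[183:207,243:266]<90
# subpixel: upsample, threshold half way
g=cv2.resize(a[180:212,240:268].max(2).astype(np.float32),None,fx=8,fy=8,interpolation=cv2.INTER_CUBIC)
c=max(cv2.findContours((g<100).astype(np.uint8),0,1)[0],key=cv2.contourArea)
h=cv2.convexHull(c)[:,0].astype(np.float32)
h=(h+.5)/8-.5+[240,180]
def cen(uv):
    M=cv2.moments(uv.astype(np.float32).reshape(-1,1,2));return np.array([M["m10"],M["m01"]])/M["m00"],M["m00"],.5*np.arctan2(2*M["mu11"],M["mu20"]-M["mu02"])
meas=cen(ray("top",h,.016)[:,:2].astype(np.float32)*1000)
cal=get_calibration("top");Ti=np.linalg.inv(cal["world_from_camera"])
def model(x,y,t):
    o=np.array([[-23,-8],[-18,-13],[10,-13],[27,-2],[27,2],[10,13],[-18,13],[-23,8]])/1000
    R=np.array([[np.cos(t),-np.sin(t)],[np.sin(t),np.cos(t)]]);q=o@R.T+[x,y]
    X=np.vstack([np.c_[q,np.full(8,z)] for z in(0,.032)])
    Y=X@Ti[:3,:3].T+Ti[:3,3];Y=Y@cal["intrinsics"].T;uv=(Y[:,:2]/Y[:,2:]).astype(np.float32)
    return cen(ray("top",cv2.convexHull(uv)[:,0],.016)[:,:2].astype(np.float32)*1000)
print("meas",meas)
K=np.array([.555,.208,.33])
mod=model(*K);print("mod",mod)
K[:2]+=(meas[0]-mod[0])/1000;K[2]+=meas[2]-mod[2];print("knob",K,model(*K))
np.save("knob.npy",K)
E
```

```text
meas (array([557.00795901, 208.70771505]), 1408.9427032866515, np.float64(0.31946957217086214))
mod (array([554.2853455, 208.0297718]), 1316.5560725508258, np.float64(0.3949889843244778))
knob [0.55772261 0.20867794 0.25448059] (array([556.97381393, 208.782623  ]), 1325.1348773380741, np.float64(0.33197761017788296))
```

```bash
python3 - <<'E'
from h import *
K=np.load("knob.npy");o=[np.pi,0,.29]
gripper_to(.05,60)
movep([K[0],K[1],.12],o)
move_l([K[0],K[1],.007],feed=.12,max_force=15)
gripper_to(0.0,60);s=observe();print(s["opening"],s["grasp_force"],s["eef_pos"],s["tcp_rot"],s["time_s"])
move_l([K[0],K[1],.33],feed=.3)
S=W(-.052,-.074,0)
# hover between cleaner and bin, clear of view of arm, knob at known place
t=YC+np.radians(40)
movep([S[0],S[1],.29],[np.pi,0,t]);hold(.3)
s=observe();print(s["eef_pos"],s["tcp_rot"],s["opening"],s["time_s"])
for n in("top","side"):
    a=np.mean([get_image(n)[0].astype(float) for _ in range(4)],0);np.save(f"hov_{n}.npy",a)
b=np.load("hov_side.npy");a=np.load("hov_top.npy")
cv2.imwrite("pics/hov.png",np.hstack([cv2.resize(x.astype(np.uint8),(400,500),interpolation=cv2.INTER_CUBIC) for x in(a[130:200,360:416],b[100:170,277:333])])[:,:,::-1])
E
```

```text
0.024940984589771835 59.76884246862028 [0.55877857 0.20895261 0.00825129] [ 3.14146984e+00 -2.32270785e-03  2.90038732e-01] 14.2583
[ 0.61987459 -0.19487329  0.29021002] [ 3.14134151e+00 -1.71458522e-04  6.61394873e-01] 0.025098508179241943 17.3
```

View pics/hov.png

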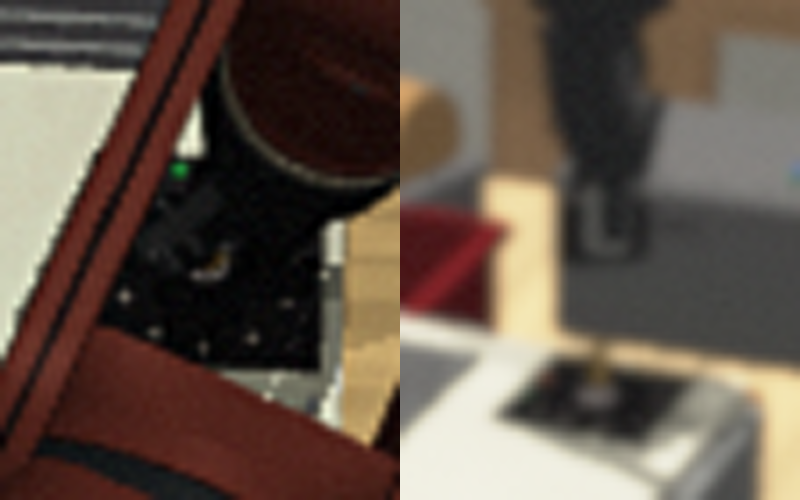

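The knob is held square in the fingers above the plate, pointer side along the tool, and the shaft is visible below it at side crop (598,370). I'll descend with a light force limit and sweep the yaw if it sits on the tip.

```bash
cat >>h.py <<'E'
S=W(-.052,-.074,0)
def pose(yawdeg,dx=0,dy=0):
    t=YC+np.radians(yawdeg);return S[:2]+.0011*np.array([np.cos(t),np.sin(t)])+[dx,dy],t
def attempt(yawdeg,dx=0,dy=0,f=5):
    c,t=pose(yawdeg,dx,dy);o=[np.pi,0,t]
    move_l([*c,.2425],feed=.1,rotation=o)
    r=move_l([*c,.2165],feed=.025,max_force=f)
    s=observe();print(yawdeg,dx,dy,r,"z %.4f"%s["eef_pos"][2],np.round(s["eef_pos"][:2]-c,4),np.round(s["ft_force"],1),np.round(s["torque"],2),"t %.1f"%s["time_s"])
    return s["eef_pos"][2]
E
python3 - <<'E'
from h import *
for y in(40,60,20):
    if attempt(y)<.225:break
E
```

```text
40 0 0 True z 0.2320 [0.0004 0.0012] [0.9 3.5 1. ] [ 0.5  -0.04 -0.05] t 18.9
60 0 0 True z 0.2358 [ 0.0001 -0.0001] [-0.1  0.6  5.5] [ 0.05  0.13 -0.01] t 19.9
20 0 0 True z 0.2182 [-0.0001  0.001 ] [ 1.4 -0.3  2.1] [-0.01 -0.05  0.03] t 21.6
```

At 20° it dropped to z 0.2182, where fully on should be about 0.218. Next: press in, and check.

```bash
python3 - <<'E'
from h import *
hold(.4)
p=observe()["eef_pos"];c,t=pose(20)
for z in(.2165,.2145,.2125):
    r=move_l([*c,z],feed=.02,max_force=20);hold(.3);s=observe()
    print(z,r,np.round(s["eef_pos"],4),np.round(s["ft_force"],1),np.round(s["torque"],2),s["opening"],s["grasp_force"],s["time_s"])
b=np.mean([get_image("side")[0].astype(float) for _ in range(4)],0).astype(np.uint8)
a=np.mean([get_image("top")[0].astype(float) for _ in range(2)],0).astype(np.uint8)
cv2.imwrite("pics/on.png",np.hstack([cv2.resize(x,(400,500),interpolation=cv2.INTER_CUBIC) for x in(a[130:200,360:416],b[110:180,277:333])])[:,:,::-1])
E
```

```text
0.2165 False [ 0.6206 -0.1944  0.2166] [-0.4  4.   5.2] [ 0.51  0.2  -0.07] 0.024630874965023503 59.92855205666274 22.575
0.2145 False [ 0.6206 -0.1944  0.2149] [-1.6  3.5  6.2] [ 0.52  0.33 -0.05] 0.02485975680595746 59.99068024044391 23.125
0.2125 False [ 0.6207 -0.1944  0.2132] [-1.6  4.   8.1] [0.54 0.35 0.01] 0.024663614152675054 60.43345248384867 23.675
```

View pics/on.png

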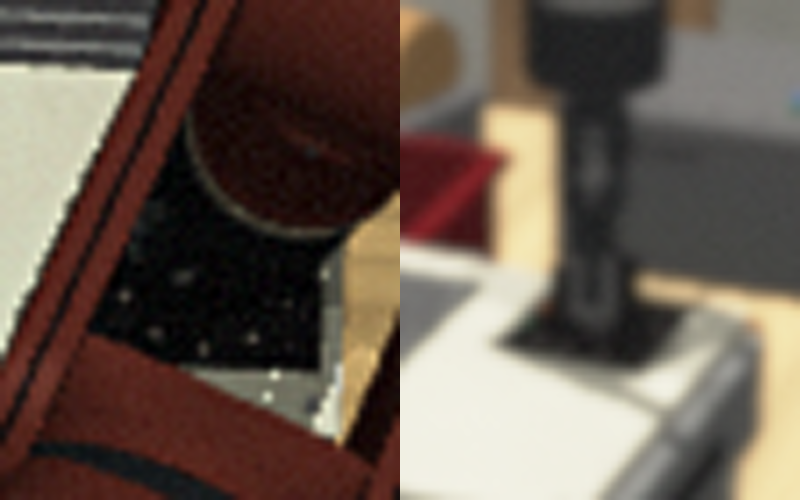

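The knob is down on the shaft with its underside near the plate, at side crop (595,340). A final firm press to the spring stop confirms the depth.

```bash
python3 - <<'E'
from h import *
c,t=pose(20)
for z in(.2115,.2105,.2095,.2085):
    r=move_l([*c,z],feed=.02,max_force=20);hold(.3);s=observe()
    print(z,r,np.round(s["eef_pos"],4),np.round(s["ft_force"],1),s["grasp_force"],s["time_s"])
    if s["ft_force"][2]>14:break
E
```

```text
0.2115 False [ 0.6207 -0.1945  0.2132] [-3.7  3.6 11.2] 60.83460462279618 24.525
0.2105 False [ 0.6208 -0.1945  0.2131] [-5.3  5.5 15.3] 61.363418364780955 25.075
```

The stop is reached at z 0.2131 with 15 N, above the spring's 9 N, so the knob is seated and the shaft fully pressed. Handing in.

```bash
python3 -c "
from plant import *
print(job_done())"
```

```text
the job is handed in; nothing more can be done
None
```

I handed the job in at about 25 s of the 70 s limit: the drawer is home, the black knob is fully on the D-shaft, and the gripper is still holding it pressed to the spring stop at 15 N. No verdict was returned, and I didn't re-measure the other bench items at the end.

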